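# Clamp a carving block in the bench jig

### The job

Take the printing block with the round disc on its face out of the slotted rack and lay it disc up on the bed of the carving jig, about midway across the jaws, with one end facing the fixed fence and the other the sliding stop. Once it lies there let go of it, slide the stop fully up so that the block is held squarely between the fence and the stop with no gap at either end, and then turn the stop's clamp knob clockwise until it is tight. Leave the other two blocks in the rack and knock nothing over; the grey mat is clear if you need to set the block down and take it another way round.

Things in the scene. Friction and masses are not known exactly. Their poses are not given: they have to be found in the camera images.
- disc_block: the block to clamp: pale hardwood, 62 long (its x) x 42 wide (its y) x 34 mm high (z), with a dark disc 32 mm across, 2 mm proud (look only, too shallow to grip), in the middle of its top; 90 g nominal. Origin: centre of its underside. It starts in one of the rack's three slots
- bar_block: same block, but with a single bar as motif; in another slot; must stay there
- cross_block: same block, but with a cross as motif; in the remaining slot; must stay there
- rack: fixed plywood rack, 62 (x) x 164 (y) mm: floor 10 mm thick, four dividers 54 (x) x 6 (y) mm standing to z = 50 mm at y = -78, -26, 26, 78 mm. Three slots (46 mm wide, centred at y = -52, 0, 52 mm), open at both x ends; each block lies along x, its ends sticking out 4 mm, its top 6 mm below the dividers', so only its ends (62 mm apart) can be gripped. Origin: centre of underside
- mat: thin grey cutting mat on the bench between rack and jig, 170 (x) x 150 (y) x 2 mm, clear. Origin: centre of its underside
- jig: fixed carving jig: wooden bed 110 wide (x), y = -175 to 60 mm, top at z = 15 mm. The aluminium fence stands on it, face at y = +31 mm, 50 mm wide (x), to z = 51 mm. Facing it is the sliding stop. Origin: on the underside, below the centre of a properly clamped block (whose x then lies along the jig's y, either way round, its underside at z = 15 mm)
- stop (a joint): travel of the sliding stop along the jig's +y towards the fence, in m: 0 = fully back, when its face is 88 mm from the fence; 0.026 = face 62 mm from the fence, i.e. touching a clamped block; end of travel 0.050. Slides with about 2 N while the clamp is loose; when the clamp is tight friction holds it against about 15 N
- stop_face (a point): centre of the stop's face (towards the fence), 33 mm above the bench. The jaw is 50 mm wide (x), to 51 mm above the bench, 16 mm thick; behind it a lower body 76 wide (x), 16 to 78 mm behind the face, top 40 mm above the bench, carries the knob 47 mm behind the face
- clamp (a joint): angle of the clamp knob in rad, growing clockwise seen from above: 0 = loose, the pad starts to bite at about 0.5, 1.4 = hard against its end, tight; needs about 0.12 N m
- clamp_grip (a point): grip point of the clamp knob, on its upright axis 75 mm above the bench, axes turning with the knob. The black knob is a bar 58 long (this point's x) x 14 wide (y), from 59 to 85 mm above the bench; grip it across the 14 mm. At angle 0 the bar lies along the jig's x
- pen_cup: clear cup of pens, 72 mm across, 95 mm high, pens to 165 mm; bystander. Origin: centre of the underside
- tub: yellow paint tub, 96 mm across, 85 mm high; bystander. Origin: centre of the underside
- ink_bottle: ink bottle, 52 mm across, 110 mm high; bystander. Origin: centre of the underside
Mind the look-alikes: they are no part of the job. What is shaped like the disc_block but blue or turquoise is not meant.

How it is judged:
On the way, in this order (a step that is already met when the one before it is completed fails the run):
1. the disc block lies let go on the jig's bed, disc up, between fence and stop, its ends facing them (x of disc_block in the frame of jig between -0.015 and 0.015 m and y of disc_block in the frame of jig between -0.03 and 0.004 m and z of disc_block in the frame of jig between 0.012 and 0.018 m and angle between the x axis of disc_block and the y axis of jig, either way round below 0.25 rad and angle between disc_block's own z axis and vertical below 0.08 rad and contact force between disc_block and the fingers below 0.3 N), for 0.2 s.
2. the stop has been slid up so that the block touches fence and stop, the clamp not yet tight (value of joint stop between 0.0238 and 0.0285 m and y of disc_block in the frame of jig between -0.0025 and 0.0025 m and angle between the x axis of disc_block and the y axis of jig, either way round below 0.06 rad and value of joint clamp below 0.9 rad), for 0.1 s.
At the end, for the whole second after the job is handed in: the disc block rests flat on the jig's bed (within 3 mm), disc up, within 15 mm of the middle of the jaws, square within 0.06 rad and within 2.5 mm of its place against the fence; the stop is up against it (travel 23.8 to 28.5 mm); the clamp knob stands beyond 1.1 rad; all is at rest (x of disc_block in the frame of jig between -0.015 and 0.015 m and y of disc_block in the frame of jig between -0.0025 and 0.0025 m and z of disc_block in the frame of jig between 0.012 and 0.018 m and angle between the x axis of disc_block and the y axis of jig, either way round below 0.06 rad and angle between disc_block's own z axis and vertical below 0.08 rad and value of joint stop between 0.0238 and 0.0285 m and value of joint clamp above 1.1 rad and linear speed of disc_block below 0.02 m/s); the robot touches nothing.
It fails at once if one of the other two blocks is moved more than 20 mm (distance of any of bar_block, cross_block from where it was at the start of the episode above 0.02 m).
It fails at once if the pen cup, the tub or the ink bottle is knocked over (angle between any of pen_cup, tub, ink_bottle's own z axis and vertical above 0.6 rad).
It also fails if it takes over 64 s, if anything falls off the work surface, if the arm or the gripper's body presses on something with over 40 N, if the wrist force passes 120 N, or if a joint passes its speed limit or range.

### The arm

A 6-joint arm with a two-finger parallel gripper is mounted at the origin on the work surface. World frame = base frame: x ahead of the robot, y to its left, z up, the work surface at z = 0. Lengths are in m, angles in rad, forces in N, time in s.
With the tool pointing down it reaches from about 0.3 to 0.825 m from the base axis. Payload 5.4 kg.
Tool frame: the origin (TCP) lies at the very end of the fingers, on their centre line; the grasp point (between the pads) lies 19 mm behind it; z points along the fingers, x is the direction in which the jaws open and shut, and the axes are right-handed (so a half turn about z gives the same grasp; the last joint's range is limited). The gripper opens to 92 mm and grips with 3 to 60 N. Pads are 20 mm wide; open, the fingers measure 128 mm over their backs; the gripper's body (75 mm by 189 mm) begins 69 mm behind the grasp point.
Start: joints at [0.991, 0.158, 1.597, -0, 1.386, -0.21], TCP at [0.208, 0.536, 0.215] pointing down, gripper open.
Joint ranges: [-2.91, 2.91], [-0.94, 2.29], [0.18, 2.7], [-1.29, 4.43], [0.17, 2.64], [-3, 3]. Speed limits (rad/s): [2.57, 2.57, 3.14, 3.14, 3.14, 3.14].

### API

Orientations are given as a rotation vector (axis times angle).
In Python, from workcell import bot gives the robot as it stands. Calls block until the motion is done:
- bot.goto(position, orientation): joint-space move of the TCP to a pose.
- bot.line_to(position, rot=None, max_speed=0.15): straight line of the TCP; rot=None keeps the orientation; max_speed is the mean speed in m/s.
- bot.set_joints(angles): joint-space move.
- bot.set_gripper(opening, newtons=None): opening from 0.0 (shut) to 1.0 (fully open); newtons is the grip in N (None keeps the last); returns when the fingers have stopped.
- bot.hold(seconds).
- bot.inverse_kinematics(position, orientation): joint angles nearest the present ones, or None.
- bot.read_camera(name): name is "scene" or "top"; returns a dict with "pixels" (420x560x3 uint8, blue, green, red), "fx", "fy", "cx", "cy" (pixels), "k1" (the pictures are not rectified: a ray, as slopes to the right and down, at radius r is drawn at 1 + k1 r^2 times it, then the intrinsics apply), "R" (3x3) and "t" (3): a world point X has camera coordinates R X + t. Camera axes: x right, y down, z forward; pixel columns grow to the right and rows downward; lengths in m; the calibration is good to about 2 mm. A picture is of the moment at which its call begins. There is no depth.
A pose or a line that the arm cannot do raises bot.MotionError and nothing moves.
- bot.job_done(): hands the job in, once; it reports no verdict.
Readings, each from a call of its own:
- bot.current_clock(): time.
- bot.current_joints(): joint angles.
- bot.current_joint_vel(): joint speeds.
- bot.current_effort(): joint torques, N m.
- bot.current_ee_pos(): TCP position.
- bot.current_tool_rot(): TCP orientation.
- bot.current_contact_force(): force on the tool from outside, world axes, zero at the start.
- bot.current_ft_torque(): the same for the moment, N m.
- bot.current_opening(): opening from 0.0 (shut) to 1.0 (fully open).
Only numpy, scipy, OpenCV 4.12 (cv2) and the standard library are available. Lean on these libraries where they do the work, as an engineer would, in place of code of your own. Each camera call takes 0.05 s, during which the arm holds its last target. There are 200 camera calls.

## Working session

There is one attempt and no reset: what is moved stays moved. The work goes in short steps, each a Python script; the robot and the scene stay as the last script left them, time stands still between calls to the robot, and variables do not carry over. Pictures are saved under pics/ and viewed, about 8 in all and at most 12, crops included, and the job is handed in when it is done.

```bash
mkdir -p pics; cat > h.py <<'E'
import numpy as np, cv2
from workcell import bot
def cam(n,save=None):
    c=bot.read_camera(n)
    c['K']=np.array([[c['fx'],0,c['cx']],[0,c['fy'],c['cy']],[0,0,1.]])
    c['R']=np.array(c['R']);c['t']=np.array(c['t'])
    if save: cv2.imwrite('pics/'+save,c['pixels'])
    return c
def ray(c,uv):
    d=np.array([(uv[0]-c['cx'])/c['fx'],(uv[1]-c['cy'])/c['fy']])
    s=d.copy()
    for _ in range(30): s=d/(1+c['k1']*(s@s))
    o=-c['R'].T@c['t']; return o,c['R'].T@np.r_[s,1]
def onz(c,uv,z):
    o,v=ray(c,uv); return o+v*(z-o[2])/v[2]
def proj(c,X):
    p=c['R']@np.array(X)+c['t']; s=p[:2]/p[2]; s=s*(1+c['k1']*(s@s))
    return s[0]*c['fx']+c['cx'],s[1]*c['fy']+c['cy']
E
python3 - <<'E'
from h import *
for n in('scene','top'):
    c=cam(n,n+'0.png'); print(n,c['fx'],c['k1'],-c['R'].T@c['t'],c['R'].round(3).tolist())
a=[cv2.imread(f'pics/{n}0.png') for n in('scene','top')]
print(bot.current_clock(), bot.current_tool_rot())
E
```

```text
scene 496.8328767567085 -0.04691792854545208 [1.09220855 0.85191096 0.92382112] [[-0.834, 0.552, -0.022], [0.382, 0.548, -0.745], [-0.399, -0.629, -0.667]]
top 454.66124261670296 -0.0764702179982945 [0.45866315 0.03783117 1.32383037] [[0.016, -1.0, 0.001], [-0.994, -0.016, -0.111], [0.111, 0.0, -0.994]]
0.1 [ 2.59144206e+00  1.77477618e+00 -2.44003560e-03]
```

View pics/top0.png

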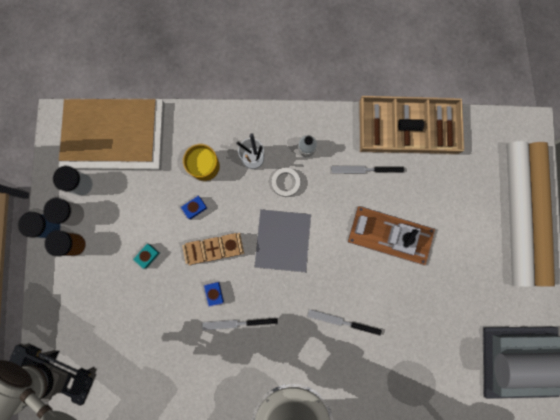

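View pics/scene0.png

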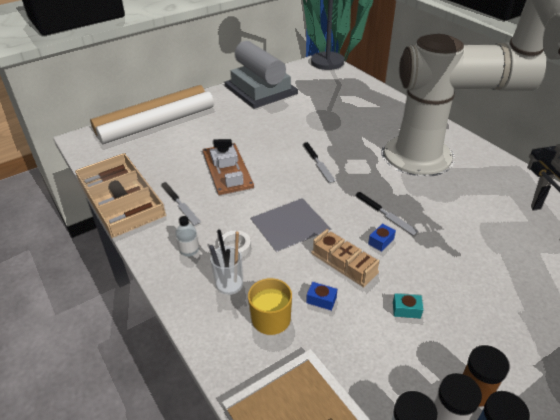

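The disc block is in the rack slot nearest the mat (top 231,245; scene 330,240). The jig is at top (392,235), with its fence on the left at (366,225) and the stop and black knob at (405,238). I'll enlarge both.

```bash
python3 - <<'E'
import cv2,numpy as np
t=cv2.imread('pics/top0.png');s=cv2.imread('pics/scene0.png')
f=lambda i,x,y,w,h,k:cv2.resize(i[y:y+h,x:x+w],None,fx=k,fy=k,interpolation=cv2.INTER_CUBIC)
A=np.hstack([f(t,180,225,70,50,5.7)[:280,:398],f(t,345,200,95,70,4.2)[:280,:398]])
B=np.hstack([f(s,308,225,80,62,4.98)[:300,:398],f(s,198,132,62,64,5)[:300,:]])
w=max(A.shape[1],B.shape[1])
p=lambda a:cv2.copyMakeBorder(a,0,0,0,w-a.shape[1],cv2.BORDER_CONSTANT)
o=np.vstack([p(A),p(B)]);cv2.imwrite('pics/m1.png',o);print(o.shape)
E
```

```text
(580, 796, 3)
```

View pics/m1.png

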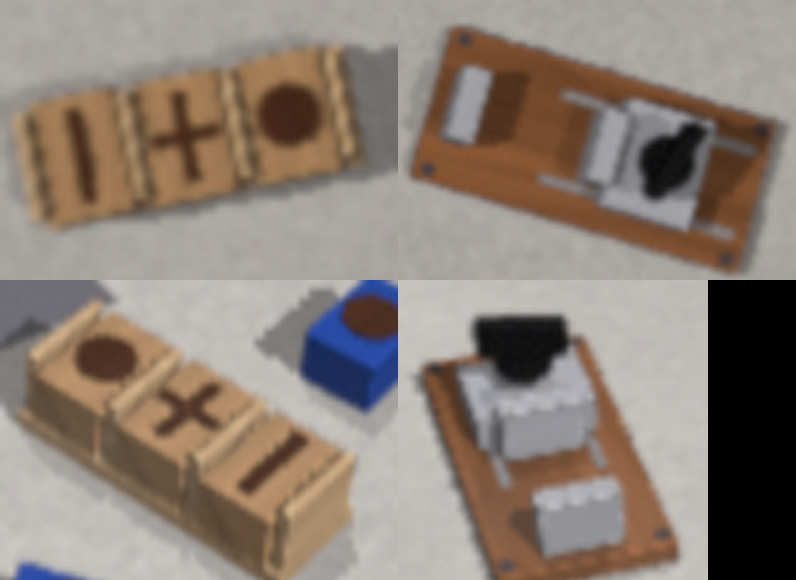

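The crops show the motifs bar, cross and disc; the fence on the left of the bed; and the knob bar on the stop, possibly not quite along jig x. Next I'll measure all of it.

```bash
cat > meas.py <<'E'
from h import *
def blobs(mask,x,y,w,h,amin):
    m=np.zeros_like(mask);m[y:y+h,x:x+w]=mask[y:y+h,x:x+w]
    n,l,s,c=cv2.connectedComponentsWithStats(m)
    return [(s[i][4],c[i],l==i) for i in range(1,n) if s[i][4]>=amin]
def tri(c1,u1,c2,u2):
    o1,v1=ray(c1,u1);o2,v2=ray(c2,u2)
    k=np.linalg.lstsq(np.c_[v1,-v2],o2-o1,rcond=None)[0]
    p,q=o1+k[0]*v1,o2+k[1]*v2
    return (p+q)/2,np.linalg.norm(p-q)
E
python3 - <<'E'
from meas import *
t,s=cam('top'),cam('scene')
def up(c,roi,k=4): # upsampled roi
    x,y,w,h=roi; return cv2.resize(c['pixels'][y:y+h,x:x+w],None,fx=k,fy=k,interpolation=cv2.INTER_CUBIC)
def comps(c,roi,f,amin,k=4):
    im=up(c,roi,k);m=f(im).astype(np.uint8)
    n,l,st,ce=cv2.connectedComponentsWithStats(m);out=[]
    for i in range(1,n):
        if st[i][4]>=amin:
            out.append((st[i][4],(ce[i]+.5)/k-.5+np.array(roi[:2]),(np.argwhere(l==i)[:,::-1]+.5)/k-.5+np.array(roi[:2])))
    return out
dark=lambda im:(im[...,2]<105)&(im[...,2]>im[...,0]+15)&(im[...,1]<70)
M={}
for n,c,roi in(('top',t,(180,230,65,38)),('scene',s,(312,228,68,48))):
    M[n]=[(a,p) for a,p,_ in comps(c,roi,dark,150)]
    for a,p in M[n]: print(n,a,p.round(1),onz(c,p,.046).round(4))
# bed
brown=lambda im:(cv2.cvtColor(im,cv2.COLOR_BGR2HSV)[...,1]>90)&(im[...,2]>im[...,0]+20)
for n,c,roi in(('top',t,(340,195,105,75)),('scene',s,(195,130,70,70))):
    a,p,pts=max(comps(c,roi,brown,500),key=lambda q:q[0])
    h=cv2.convexHull(pts.astype(np.float32))[:,0]
    W=np.array([onz(c,u,.015)[:2] for u in h],np.float32)
    r=cv2.minAreaRect(W*1000);print('bed',n,r); print(cv2.boxPoints(r).round(0).tolist())
# knob
blk=lambda im:im.max(2)<45
for n,c,roi in(('top',t,(390,222,40,35)),('scene',s,(205,130,40,30))):
    for a,p,pts in comps(c,roi,blk,300):
        W=np.array([onz(c,u,.085)[:2] for u in pts],np.float32)*1000
        print('knob',n,a,p,cv2.minAreaRect(W))
E
```

```text
top 1430 [230.3 244.7] [0.5055 0.1804 0.046 ]
top 683 [212.  248.6] [0.4937 0.2316 0.046 ]
top 554 [194.  251.7] [0.484  0.2822 0.046 ]
scene 191 [378.4 231.5] [0.3854 0.2268 0.046 ]
scene 1194 [328.8 240.3] [0.5085 0.1801 0.046 ]
scene 637 [345.4 250.5] [0.497 0.231 0.046]
scene 549 [362.3 261.3] [0.4867 0.2819 0.046 ]
bed top ((541.6664428710938, -280.7452392578125), (234.88233947753906, 108.51838684082031), 74.02523040771484)
[[457.0, -379.0], [562.0, -409.0], [626.0, -183.0], [522.0, -153.0]]
bed scene ((547.3801879882812, -275.55859375), (244.83160400390625, 108.9292221069336), 73.86773681640625)
[[461.0, -378.0], [566.0, -408.0], [634.0, -173.0], [529.0, -143.0]]
knob top 2304 [409.3312717  237.73036024] ((530.9710083007812, -316.2477722167969), (31.94139862060547, 50.53440856933594), 26.71744155883789)
knob scene 2583 [222.24269261 144.69739644] ((545.800537109375, -291.99090576171875), (67.4910659790039, 52.178489685058594), 65.40702056884766)
```

```bash
cat >> h.py <<'E'
from scipy.spatial.transform import Rotation as Ro
def rv(deg): return (Ro.from_euler('z',deg,degrees=True)*Ro.from_euler('x',180,degrees=True)).as_rotvec()
def st(m): print(m,'t',round(bot.current_clock(),2),np.round(bot.current_ee_pos(),4),'F',np.round(bot.current_contact_force(),1),'op',round(bot.current_opening()*92,1),'q6',round(bot.current_joints()[5],2))
D=np.array([.507,.180]); J=np.array([.5593,-.225]); YJ=74.0
ey=np.array([np.cos(np.radians(YJ)),np.sin(np.radians(YJ))]); ex=np.array([ey[1],-ey[0]])
jig=lambda x,y:J+x*ex+y*ey
MAT=np.array([.51,.03])
E
python3 - <<'E'
from h import *
for d in (12,192,-168,74,-106,-16,164):
    for p in ([*D,.1],[*MAT,.1],[*jig(0,-12),.15],[*jig(0,-150),.1]):
        q=bot.inverse_kinematics(p,rv(d)); print(d,np.round(p,3),None if q is None else np.round(q,2))
t=cam('top');im=t['pixels'][200:280,245:320]
m=(cv2.absdiff(im,np.full_like(im,0)).max(2)<115).astype(np.uint8)
p=np.argwhere(m)[:,::-1]+[245,200]; print('mat',onz(t,np.median(p,0),.002))
E
```

```text
12 [0.507 0.18  0.1  ] [ 0.12  0.18  1.81 -0.    1.15 -0.09]
12 [0.51 0.03 0.1 ] [-0.18  0.12  1.88 -0.    1.14 -0.39]
12 [ -2.748 -11.76    0.15 ] None
12 [-4.07860e+01 -1.44414e+02  1.00000e-01] None
192 [0.507 0.18  0.1  ] None
192 [0.51 0.03 0.1 ] [-0.18  0.12  1.88  0.    1.14  2.75]
192 [ -2.748 -11.76    0.15 ] None
192 [-4.07860e+01 -1.44414e+02  1.00000e-01] None
-168 [0.507 0.18  0.1  ] None
-168 [0.51 0.03 0.1 ] [-0.18  0.12  1.88  0.    1.14  2.75]
-168 [ -2.748 -11.76    0.15 ] None
-168 [-4.07860e+01 -1.44414e+02  1.00000e-01] None
74 [0.507 0.18  0.1  ] [ 0.12  0.18  1.81 -0.    1.15 -1.18]
74 [0.51 0.03 0.1 ] [-0.18  0.12  1.88 -0.    1.14 -1.47]
74 [ -2.748 -11.76    0.15 ] None
74 [-4.07860e+01 -1.44414e+02  1.00000e-01] None
-106 [0.507 0.18  0.1  ] [0.12 0.18 1.81 0.   1.15 1.97]
-106 [0.51 0.03 0.1 ] [-0.18  0.12  1.88 -0.    1.14  1.67]
-106 [ -2.748 -11.76    0.15 ] None
-106 [-4.07860e+01 -1.44414e+02  1.00000e-01] None
-16 [0.507 0.18  0.1  ] [ 0.12  0.18  1.81 -0.    1.15  0.4 ]
-16 [0.51 0.03 0.1 ] [-0.18  0.12  1.88 -0.    1.14  0.1 ]
-16 [ -2.748 -11.76    0.15 ] None
-16 [-4.07860e+01 -1.44414e+02  1.00000e-01] None
164 [0.507 0.18  0.1  ] [ 0.12  0.18  1.81  0.    1.15 -2.75]
164 [0.51 0.03 0.1 ] None
164 [ -2.748 -11.76    0.15 ] None
164 [-4.07860e+01 -1.44414e+02  1.00000e-01] None
mat [0.52030832 0.03830579 0.002     ]
```

```bash
sed -i 's/^MAT.*/MAT=np.array([.516,.035])/' h.py; python3 - <<'E'
from h import *
bot.goto([*D,.12],rv(12)); 
bot.line_to([*D,.015],max_speed=.12); st('down')
bot.set_gripper(.55,20); st('grip')
bot.line_to([*D,.09]); st('up')
cam('top','top1.png');c=cam('scene','scene1.png')
u,v=map(int,proj(c,[*D,.1]));cv2.imwrite('pics/c1.png',cv2.resize(c['pixels'][v-80:v+70,u-90:u+90],None,fx=4,fy=4))
E
```

```text
down t 3.01 [0.5078 0.1801 0.0158] F [ 0.9 -0.  -0.6] op 92.2 q6 -0.09
grip t 3.57 [0.5071 0.18   0.0152] F [-1.7 -1.   2.2] op 62.1 q6 -0.09
up t 4.22 [0.5063 0.1799 0.0892] F [-0.2  0.4 -1.6] op 62.1 q6 -0.09
```

View pics/c1.png

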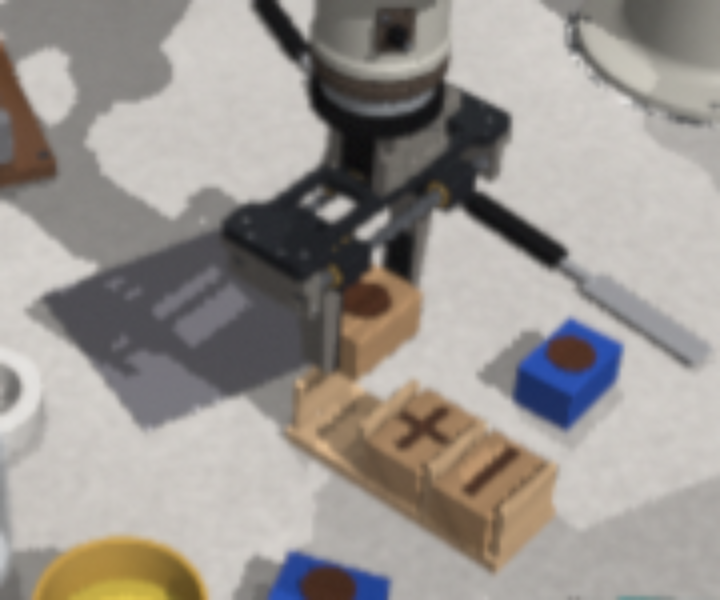

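The disc block is out of the rack, held level by its ends at an opening of 62.1 mm, and the other two blocks haven't moved. Next: set it on the mat and regrip across the width.

```bash
python3 - <<'E'
from h import *
bot.goto([*MAT,.09],rv(74)); st('over mat')
bot.line_to([*MAT,.0085],max_speed=.1); st('down')
bot.set_gripper(1.0); st('rel')
bot.line_to([*MAT,.10]); 
bot.goto([*MAT,.10],rv(-16))
bot.line_to([*MAT,.012],max_speed=.12); st('down2')
bot.set_gripper(.35,20); st('grip2')
bot.line_to([*MAT,.12]); st('up')
bot.goto([*jig(0,-.012),.12],rv(-16)); st('over jig')
c=cam('scene','scene2.png'); t=cam('top')
u,v=map(int,proj(c,[*jig(0,-.03),.06]));a=cv2.resize(c['pixels'][max(v-75,0):v+75,u-65:u+65],None,fx=4,fy=4);print(a.shape)
cv2.imwrite('pics/c2.png',a)
E
```

```text
over mat t 5.55 [0.5158 0.0353 0.0896] F [ 0.5  0.3 -1. ] op 61.7 q6 -1.46
down t 6.52 [0.5164 0.035  0.0087] F [ 0.3 -0.1 -0.3] op 62.0 q6 -1.46
rel t 7.12 [0.516  0.035  0.0085] F [ 0.4 -0.   0.8] op 92.3 q6 -1.46
down2 t 10.17 [0.5168 0.0349 0.0127] F [-0.6  0.   0.4] op 92.2 q6 0.11
grip2 t 10.97 [0.5159 0.035  0.012 ] F [-0.6  0.8  0.4] op 41.7 q6 0.11
up t 11.84 [0.5152 0.0351 0.1189] F [ 0.3  0.8 -1.8] op 42.0 q6 0.11
over jig t 12.91 [ 0.5558 -0.2351  0.1195] F [-0.4  0.9 -0.6] op 41.7 q6 -0.32
(600, 520, 3)
```

View pics/c2.png

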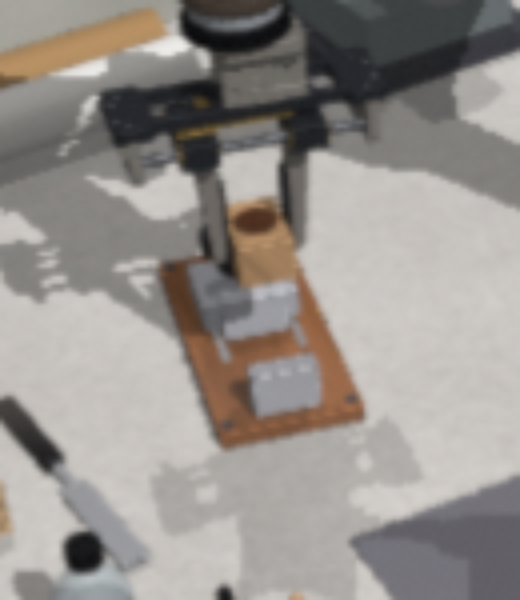

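Held across the width at 42 mm over the jig. Before lowering, I'll check the jig frame against the fence and stop edges from the crop.

```bash
python3 - <<'E'
from h import *
t=cam('top')
for n,u in(('fence',(367.4,216.7)),('fence',(362.1,234.0)),('stop',(393.5,225)),('stop',(389,242.4))):
    d=onz(t,u,.051)[:2]+[.0018,0]-J; print(n,round(d@ex*1e3,1),round(d@ey*1e3,1))
E
```

```text
fence 25.8 28.8
fence -25.6 29.9
stop 24.7 -48.5
stop -26.3 -49.4
```

```bash
python3 - <<'E'
from h import *
s=cam('scene')
for n,m in(('stop front top',(500,418)),('',(594,402)),('fence back top L',(542,508)),('R',(622,492)),('fence front top L',(536,490)),('R',(614,478)),('stop rear-ish top L',(498,408)),('R',(590,392))):
    u=((m[0]-398)/5+198-.4,(m[1]-280)/5+132-.4); d=onz(s,u,.051)[:2]-[.0018,0]-J; print(n,round(d@ex*1e3,1),round(d@ey*1e3,1))
g=cv2.imread('pics/scene0.png')[130:190,205:250]; t=cv2.imread('pics/top0.png')[205:265,355:430]
o=np.zeros((600,800,3),np.uint8);a=cv2.resize(g,None,fx=9,fy=9);o[:540,:405]=a;b=cv2.resize(t,None,fx=5.2,fy=5.2);o[:b.shape[0],408:408+b.shape[1]]=b
cv2.imwrite('pics/m2.png',o)
E
```

```text
stop front top 25.4 -51.0
 -32.7 -48.4
fence back top L 21.9 44.7
R -25.8 45.2
fence front top L 21.3 26.8
R -24.8 30.5
stop rear-ish top L 24.3 -61.7
R -33.0 -59.5
```

View pics/m2.png

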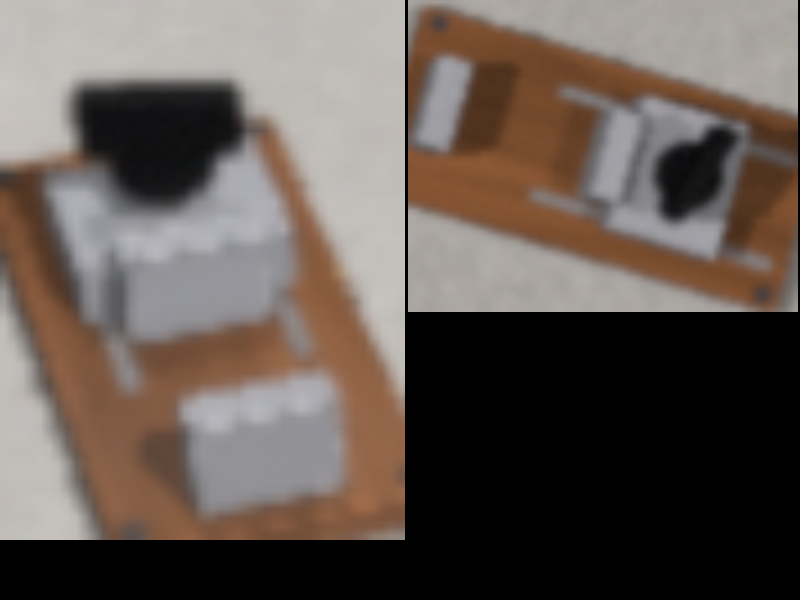

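Fence face is at jig y ≈ +30 mm and stop face ≈ −50 mm, so the block goes at y = −10, with about 9 mm free at each end.

```bash
python3 - <<'E'
from h import *
P=jig(0,-.0103)
bot.line_to([*P,.06]); bot.line_to([*P,.0255],max_speed=.05); st('down')
bot.hold(.2); st('settled')
bot.set_gripper(.75); bot.hold(.3); st('rel')
bot.line_to([*P,.14]); 
B=jig(0,-.175); bot.goto([*B,.14],rv(-16)); bot.set_gripper(0.0); st('behind')
bot.set_joints(bot.current_joints())
t=cam('top');s=cam('scene')
for n,c,z in(('top',t,.051),('scene',s,.051)):
    u,v=map(int,proj(c,[*jig(0,-.06),.05])); cv2.imwrite('pics/p_%s.png'%n,c['pixels'][v-37:v+38,u-50:u+50])
    # disc
    u,v=map(int,proj(c,[*P,z])); r=c['pixels'][v-14:v+15,u-14:u+15].astype(int)
    m=(r[...,2]<105)&(r[...,2]>r[...,0]+15)&(r[...,1]<60)
    p=np.argwhere(m).mean(0)[::-1]+[u-14,v-14]; d=onz(c,p,z)[:2]-J; print(n,m.sum(),d@ex,d@ey)
a=[cv2.resize(cv2.imread(f'pics/p_{n}.png'),(800,600) ,interpolation=cv2.INTER_CUBIC)[::1] for n in('top','scene')]
cv2.imwrite('pics/m3.png',np.hstack([cv2.resize(i,(400,300)) for i in a]))
E
```

```text
down t 14.5 [ 0.5565 -0.2349  0.0252] F [ 0.5 -0.4 -0.6] op 41.9 q6 -0.32
settled t 14.7 [ 0.5565 -0.2349  0.0255] F [ 0.6 -0.1 -1.8] op 41.5 q6 -0.32
rel t 15.57 [ 0.5564 -0.2349  0.0255] F [-1.3 -0.3  0.2] op 69.5 q6 -0.32
behind t 18.24 [ 0.511  -0.3932  0.14  ] F [ 0.4 -0.3 -0.2] op 0.3 q6 -0.56
top 145 0.007963764493100026 -0.0018924758684991717
scene 41 0.0039426755148126505 -0.01136317760214466
```

View pics/m3.png

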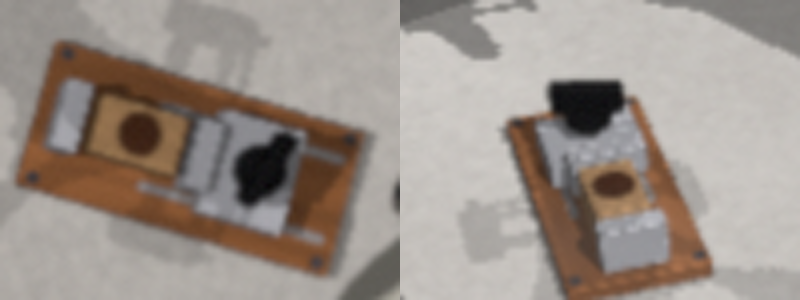

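The block lies disc up between fence and stop, and the knob is behind it. Now I'll push the stop from behind its body with the closed fingers, watching the force.

```bash
python3 - <<'E'
from h import *
f=lambda:np.array(bot.current_contact_force())[:2]@ey
g=lambda y:[*jig(0,y),.03]
bot.line_to(g(-.168),max_speed=.12); bot.hold(.2); st('low'); f0=f()
bot.line_to(g(-.135),max_speed=.04); bot.hold(.1); print(f()-f0)
y=-.135
while y<-.110:
    y+=.0015 if y<-.121 else .0007
    bot.line_to(g(y),max_speed=.03); bot.hold(.06)
    F=f()-f0; ya=(np.array(bot.current_ee_pos())[:2]-J)@ey
    print(round(y*1e3,1),round(ya*1e3,2),round(F,1))
    if F<-9: break
st('end')
E
```

```text
low t 19.86 [ 0.5134 -0.387   0.0309] F [-0.7  0.4 -0.4] op 0.4 q6 -0.55
0.2900878315952453
-133.5 -133.73 -1.5
-132.0 -132.04 -2.3
-130.5 -130.33 -1.5
-129.0 -128.95 -2.0
-127.5 -127.49 -1.3
-126.0 -125.86 -3.2
-124.5 -124.38 -2.8
-123.0 -122.89 -1.8
-121.5 -121.36 -2.0
-120.0 -119.88 -1.4
-119.3 -119.71 -3.5
-118.6 -119.64 -6.5
-117.9 -119.6 -8.3
-117.2 -119.54 -11.5
end t 25.25 [ 0.5264 -0.3399  0.0301] F [ -4.3 -10.5  -0.2] op 0.8 q6 -0.48
```

The stop met resistance at TCP jig y = −119.6 mm; −119.0 was expected for a properly held block. I'll back off and measure the knob angle.

```bash
python3 - <<'E'
from h import *
bot.line_to([*jig(0,-.130),.03],max_speed=.06); bot.line_to([*jig(0,-.150),.15],max_speed=.2)
bot.goto([*jig(0,-.0786-.16),.2],rv(-16)); st('away')
t=cam('top','t3.png');s=cam('scene','s3.png')
K=jig(0,-.0786)
u,v=map(int,proj(s,[*K,.085])); r=s['pixels'][v-20:v+20,u-22:u+23].max(2).astype(float)
pts=[]
for x in range(r.shape[1]):
    col=r[:,x]; b=np.where(col<50)[0]
    if len(b)>3:
        i=b[0]; hi=col[max(i-3,0)]; th=(hi+25)/2
        k=i-1 if col[i-1]<th else i
        pts.append((x+u-22,v-20+k-1+(col[k-1]-th)/(col[k-1]-col[k]+1e-6)))
pts=np.array(pts);print(pts.round(1).tolist())
W=np.array([onz(s,p,.085)[:2] for p in pts])-J; print('jig',(W@ex*1e3).round(1).tolist(),(W@ey*1e3).round(1).tolist())
u,v=map(int,proj(t,[*K,.085]));o=np.hstack([cv2.resize(t['pixels'][v-30:v+30,u-40:u+20],(400,400),interpolation=cv2.INTER_CUBIC)])
print('crop org',u-40,v-30,'kscale',400/60)
u,v=map(int,proj(s,[*K,.085]));o=np.hstack([o,cv2.resize(s['pixels'][v-20:v+40,u-30:u+30],(400,400),interpolation=cv2.INTER_CUBIC)]);print('crop2',u-30,v-20)
cv2.imwrite('pics/m4.png',o)
E
```

```text
away t 26.87 [ 0.4929 -0.4541  0.1982] F [0.2 1.5 0.1] op 0.7 q6 -0.64
[[215.0, 142.6], [216.0, 142.4], [217.0, 142.3], [218.0, 142.1], [219.0, 141.9], [220.0, 141.9], [221.0, 141.9], [222.0, 141.9], [223.0, 141.9], [224.0, 141.9], [225.0, 141.9], [226.0, 141.9], [227.0, 141.9], [228.0, 141.9], [229.0, 141.9], [230.0, 141.9], [231.0, 141.8], [232.0, 142.3]]
jig [24.1, 21.0, 18.0, 14.9, 11.8, 8.9, 6.0, 3.1, 0.2, -2.7, -5.6, -8.4, -11.3, -14.2, -17.1, -20.0, -23.0, -25.3] [-90.9, -90.9, -90.5, -90.3, -90.1, -89.2, -88.3, -87.2, -86.2, -85.4, -84.2, -83.1, -82.2, -81.1, -80.1, -79.2, -78.8, -75.0]
crop org 364 205 kscale 6.666666666666667
crop2 193 123
```

View pics/m4.png

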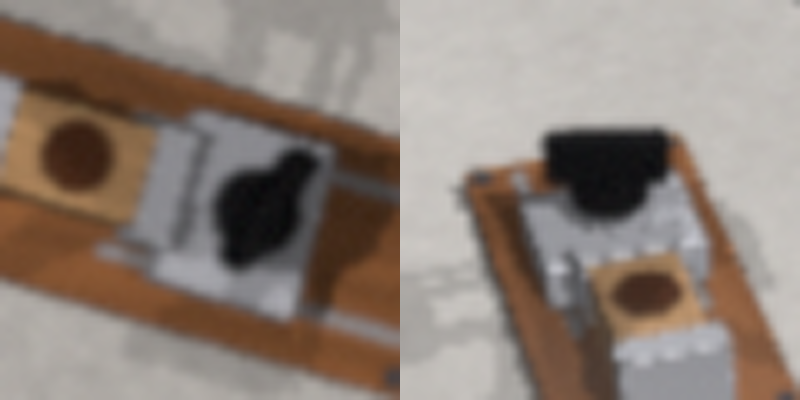

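The knob bar stands about 18.5° (0.32 rad) clockwise of jig x in both views (scene edge 18.9°, top ends 18.1°). The block touches both fence and stop. Next I'll check the knob centre, then grip and turn.

```bash
python3 - <<'E'
from h import *
t=cam('top')
d=onz(t,(404.3-.4,236.2-.4),.085)[:2]+[.0018,0]-J; print('knob jig xy',d@ex,d@ey)
K=jig(0,-.0781); a0=55.5
print([np.round(bot.inverse_kinematics([*K,.06],rv(a)),2) for a in (a0,-10)])
bot.set_gripper(.5); bot.goto([*K,.15],rv(a0)); bot.line_to([*K,.06],max_speed=.1); bot.hold(.2); st('at knob')
bot.set_gripper(0.0,25); bot.hold(.1); st('grip'); print(np.round(bot.current_ft_torque(),2))
E
```

```text
knob jig xy -0.0007634429753122153 -0.07667056718744476
[array([-0.7 ,  0.42,  1.6 , -0.  ,  1.12, -1.67]), array([-0.7 ,  0.42,  1.6 , -0.  ,  1.12, -0.53])]
at knob t 30.03 [ 0.5382 -0.3004  0.0607] F [-0.4  0.7  0.4] op 45.9 q6 -1.67
grip t 30.72 [ 0.5379 -0.3012  0.0608] F [-1.  -1.6  5.7] op 13.8 q6 -1.67
[-0.3   0.33  0.06]
```

```bash
python3 - <<'E'
from h import *
K=jig(0,-.0781)
for a in (40,25,15,8,2,-2,-5,-7,-9):
    bot.line_to([*K,.0605],rot=rv(a),max_speed=.1); bot.hold(.1)
    R=Ro.from_rotvec(bot.current_tool_rot()).as_matrix()
    print(a,'act',round(np.degrees(np.arctan2(R[1,0],R[0,0])),1),np.round(bot.current_contact_force(),1),'M',np.round(bot.current_ft_torque(),2))
    if abs(bot.current_ft_torque()[2])>.8: break
st('turned')
E
```

```text
40 act 40.2 [-2.2 -5.2  2.9] M [-0.87  0.37 -0.04]
25 act 25.2 [-4.1 -4.4  3.7] M [-1.03  0.55 -0.07]
15 act 15.2 [-3.9 -5.8  4.5] M [-1.03  0.77 -0.08]
8 act 8.2 [-4.3 -5.9  3.8] M [-1.11  0.88 -0.02]
2 act 2.2 [-5.3 -5.5  5.7] M [-1.08  1.03 -0.06]
-2 act -1.8 [-6.1 -5.7  4.7] M [-1.13  1.04 -0.01]
-5 act -4.8 [-6.  -6.   5.4] M [-1.15  1.07 -0.03]
-7 act -6.8 [-6.5 -5.6  4.7] M [-1.08  1.1   0.1 ]
-9 act -8.7 [-6.5 -5.5  4.8] M [-1.1   1.14  0.49]
turned t 34.3 [ 0.5366 -0.3017  0.0609] F [-6.5 -5.5  4.8] op 14.5 q6 -0.55
```

The moment jumped at about −7° (predicted end stop −6°), so the clamp is tight. Now release, retreat and check.

```bash
python3 - <<'E'
from h import *
K=jig(0,-.0781)
bot.set_gripper(.4); bot.line_to([*K,.16],max_speed=.15); bot.goto([*jig(0,-.0786-.16),.22],rv(-9)); bot.hold(.3); st('away')
t=cam('top','t4.png');s=cam('scene','s4.png')
o=[]
for c in(t,s):
    u,v=map(int,proj(c,[*jig(0,-.05),.06])); o.append(cv2.resize(c['pixels'][v-35:v+35,u-35:u+35],(400,400),interpolation=cv2.INTER_CUBIC)); print(u-35,v-35)
cv2.imwrite('pics/m5.png',np.hstack(o))
E
```

```text
away t 36.66 [ 0.4941 -0.453   0.2195] F [-0.3 -0.2  0.3] op 36.9 q6 -0.77
357 197
191 120
```

View pics/m5.png

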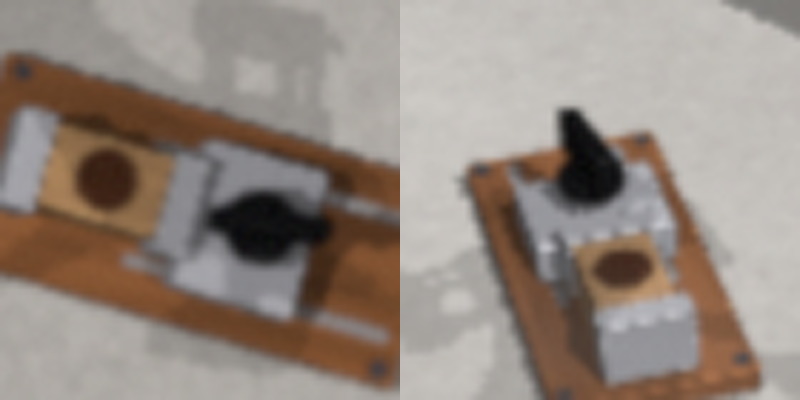

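The knob now stands at about 1.4 rad, the block sits between fence and stop with no visible gap, and the disc hasn't moved since the push. One numeric check, then I'll hand it in.

```bash
python3 - <<'E'
from h import *
t=cam('top');s=cam('scene')
for c,u,o in((t,(375.4,228.3),.0018),(s,(191+(622-400)*.175-.4,120+268*.175-.4),-.0018)):
    d=onz(c,u,.051)[:2]+[o,0]-J; print('disc jig mm',round(d@ex*1e3,1),round(d@ey*1e3,1))
d=onz(s,(345.4,250.5),.046); 
im=s['pixels'].astype(int);p=cv2.imread('pics/scene0.png').astype(int)
print('neighbour blocks diff',np.abs(im-p)[240:280,338:382].mean())
bot.job_done()
E
```

```text
disc jig mm 0.8 -1.8
disc jig mm 1.3 -3.2
neighbour blocks diff 4.691666666666666
the job is handed in; nothing more can be done
```

The disc block is clamped in the jig, disc up, and the job is handed in after about 37 s of robot time. No verdict was reported.

I lifted it from the rack by its ends, set it on the mat and regripped it across its width. I then placed it on the jig bed, pushed the stop up from behind and turned the knob clockwise until it hit its end.

**Checks that passed**
- **Stop push:** it came up hard with the tool 0.6 mm short of the spot predicted for a properly held block, against about 11 N.
- **Knob:** it started at about 0.32 rad. It hit its hard end where 1.4 rad was predicted, and the last picture puts it at about 1.4 rad.
- **Gaps and release:** the last picture shows no gap at either end. The gripper is clear, with about zero force on it.
- **Other blocks:** they had not moved when the disc block was lifted out. A rough image comparison at the end shows little change there.

**Checks that disagreed**
- **Block position along the jaws:** the final camera readings put the disc at jig y −1.8 mm (top view) and −3.2 mm (scene view), where the target is 0 ± 2.5 mm. My jig frame is only good to about 2 mm, and the fence also measured 1–2 mm low in it. I trusted the contact result over these readings.
- **Stop start position:** the pictures suggested it started 5–7 mm up, while the push contact suggested about 12 mm. This did not affect the result.

I did not check the pen cup, tub or ink bottle at the end. The arm's path stayed well away from them.

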